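Clamp a gas filter neck-down in the bench chuck

TASK

Turn the square-bodied steel gas filter over and stand it neck-down on the face of the bench chuck, between its three open jaws; set it down where you need to change your hold, never drop it or let it topple. Then turn the chuck's ring clockwise by its bars until you feel the jaws bite and the neck is held firmly, upright and centred, but do not force it past firm, and let go. Leave everything else on the bench where it is.

Things in the scene. Friction and masses are not known exactly. Their poses are not given: they have to be found in the camera images.
- filter: The gas filter, plain steel, 118 mm long, about 0.45 kg: square body 38 x 38 mm, 72 mm long, then a round neck 26 mm in diameter, 46 mm long. It starts standing on its square end, neck up. Origin: centre of the square end face; +z runs along the filter towards the neck; x and y are square to the body's side faces. Centre of mass about 47 mm from the origin.
- neck_end (a point): Centre of the flat end of the filter's neck, 118 mm from the filter's origin along its +z.
- chuck: Three-jaw bench chuck bolted down, axis upright. Origin: centre of its underside, on the bench; +z up. Base 120 mm in diameter, 12 mm high; turning ring 112 mm in diameter, 14 to 42 mm above the bench; fixed top drum 96 mm in diameter with a flat face 62 mm above the bench. The jaws stand on the face and rise to 94 mm. The neck is to stand on the face, on the axis.
- chuck_face (a point): Centre of the chuck's flat top face, on its axis, 62 mm above the bench.
- jaw0: One of the three jaws, on the chuck's own +x side: a steel block 26 mm long (radially), 12 mm wide, 32 mm high, inner face flat. Its body x axis points outward from the chuck's axis. The three move inward together, about 4 mm per rad of the ring; they start open, inner faces about 18 to 20 mm from the axis.
- jaw1: The jaw 120 degrees counter-clockwise from jaw0 (seen from above), alike.
- jaw2: The jaw 240 degrees counter-clockwise from jaw0, alike.
- bar0 (a point): Hold point on one of the ring's three bars: a level round steel bar 12 mm thick sticking out radially, 32 mm above the bench, with a 20 mm grey ball at its end, 122 mm from the axis. The point is on the bar's centreline, 104 mm from the axis, and turns with the ring. Only bench lies below it beyond 60 mm from the axis.
- bar1 (a point): The same point on the bar 120 degrees counter-clockwise from bar0. Turning the ring clockwise, seen from above, closes the jaws; from the start they reach the neck after 1.2 to 1.7 rad (it differs each time), then the resistance rises to firm within about 0.1 to 0.25 rad. The ring stays where it is left, springing back a little.
- bar2 (a point): The same point on the bar 240 degrees counter-clockwise from bar0. Forces at the hold points, square to the bar: about 3.5 N turns the ring freely, 7 to 13 N holds the neck firmly, over 17 N is too much and may crush it.
- round_filter: A round steel filter standing on the bench, 38 mm in diameter, 131 mm high with its thin stub. Not to be moved. Origin: centre of its underside.
- wrench: An open-ended wrench 170 mm long lying flat on the bench. Not to be moved. Origin: on the bench under its middle.
- tape_roll: A white roll of sealing tape lying flat, 64 mm in diameter, 14 mm high. Not to be moved. Origin: centre of its underside.
- solvent: An amber solvent bottle 60 mm in diameter, 160 mm high. Not to be moved. Origin: centre of its underside.
- beaker: A glass beaker 70 mm in diameter, 85 mm high. Not to be moved. Origin: centre of its underside.
- ferrule_jar: A small clear jar 52 mm in diameter, 55 mm high. Not to be moved. Origin: centre of its underside.
- regulator: A brass regulator 60 mm in diameter, 64 mm high, with a 124 mm long pipe stub through it. Not to be moved. Origin: centre of its underside.
Not all that is in view belongs to the job. What is shaped like the filter but orange is not meant.

How it is judged:
By the outcome, as a careful person would: the job done as asked, in the order asked, and still so for the second after the job is handed in, with the robot touching nothing.
It also fails if it takes over 72 s, if anything falls off the work surface, if the arm or the gripper's body presses on something with over 40 N, if the wrist force passes 120 N, or if a joint passes its speed limit or range.

ROBOT

A 6-joint arm with a two-finger parallel gripper is mounted at the origin on the work surface. World frame = base frame: x ahead of the robot, y to its left, z up, the work surface at z = 0. Lengths are in m, angles in rad, forces in N, time in s.
With the tool pointing down it reaches from about 0.3 to 0.775 m from the base axis. Payload 14.6 kg.
Tool frame: the origin (TCP) lies at the very end of the fingers, on their centre line; the grasp point (between the pads) lies 19 mm behind it (manip.grip_point_offset is the distance from the TCP to the grasp point, in m); z points along the fingers, y is the line along which they close (so a half turn about z gives the same grasp; the last joint's range is limited). The gripper opens to 85 mm and grips with 20 to 120 N. Pads are 22 mm wide; open, the fingers measure 114 mm over their backs; the gripper's body (76 mm by 85 mm) begins 54 mm behind the grasp point. The pads swing forward as they close: fully open they stand 13 mm farther back than shut.
Start: joints at [1.258, 0.3, 1.521, -0, 1.321, -0.067], TCP at [0.134, 0.533, 0.231] pointing down, gripper open.
Joint ranges: [-3.03, 3.03], [-0.79, 2.21], [0.23, 2.52], [-1.04, 4.18], [0, 3.07], [-2.55, 2.55]. Speed limits (rad/s): [2.22, 2.22, 2.57, 3.14, 3.14, 3.14].

INTERFACE

Orientations are given as a 3x3 rotation matrix whose columns are the frame's x, y, z axes.
In Python, from station import readout, vision, manip gives the robot as it stands. The module is installed in compiled form; this text tells all that it offers.
- The arm moves only by the shell command python3 -m inch 'ROWS' [FORCE]. ROWS is JSON, a list of rows, each a list of 5 numbers: the finger opening in m, from 0 to 0.0854, then the shift along the tool's x, y, z in m, then the turn about the tool's z in rad. A call has 1 to 8 rows; each row is the pose to reach, as a shift and turn from the pose commanded when the call began, along the tool's axes at that moment; what a row does not reach only later rows make up. A row lasts 1/8 s, in which the tool goes at most 62.5 mm and 10.7 degrees, less where a joint would pass 70% of its speed; a pose out of reach is approached as far as the arm can. A call with a gripper value outside its range is refused whole. The fingers move at their own pace and stop on an object; FORCE is the grip in N (left out, the last holds). Time passes only in rows, so rows that repeat a pose let the fingers close. It gives the time, the measured TCP pose, the force, the opening and the grip force at its end, in the units of the state.
- readout.state(): the state, without advancing time (a new reading comes with each control period).
- vision.camera(name): name is "scene" or "top"; returns (picture, depth): 480x640x3 uint8, red, green, blue; 480x640 float32, m along the optical axis (not along the pixel's ray), 0 where there is no reading.
- vision.camera_params(name): a dict with "camera_matrix" (3x3 intrinsics, pixels), "k1" (the pictures are not rectified: a ray, as slopes to the right and down, at radius r is drawn at 1 + k1 r^2 times it, then the intrinsics apply), "R" (3x3) and "t" (3): a world point X has camera coordinates R X + t. Camera axes: x right, y down, z forward; pixel columns grow to the right and rows downward; lengths in m; the calibration is good to about 2 mm. A picture is of the moment at which its call begins. camera_params takes no time and is no camera call.
- manip.sign_off(): hands the job in; it is judged then, once.
The state is a dict: "time_s": time; "joint_positions": joint angles; "joint_velocities": joint speeds; "joint_torque": joint torques, N m; "position": TCP position; "orientation": TCP orientation; "contact_force": force on the tool from outside, world axes, zero at the start; "wrist_torque": the same for the moment, N m; "finger_gap": finger opening in m; "grasp_force": force on a finger pad.
Only numpy, scipy, OpenCV 4.12 (cv2) and the standard library are available. Lean on these libraries where they do the work, as an engineer would, in place of code of your own. Each camera call takes 0.05 s, during which the arm holds its last target. There are 200 camera calls.

## Working session

There is one attempt and no reset: what is moved stays moved. The work goes in short steps, Python scripts to look and compute and a shell command to move; the robot and the scene stay as the last step left them, time stands still between calls to the robot, and variables do not carry over. Pictures are saved under pics/ and viewed, at most 10 in all, crops included, and the job is handed in when it is done.

```bash
mkdir -p pics; cat > h.py <<'E'
import numpy as np, cv2
from station import readout, vision, manip
def cap(n):
    im,d=vision.camera(n); return im,d
def ray(n,u,v):
    p=vision.camera_params(n);K=np.array(p["camera_matrix"]);R=np.array(p["R"]);t=np.array(p["t"])
    q=cv2.undistortPoints(np.array([[[u,v]]],float),K,np.array([p["k1"],0,0,0.]))[0,0]
    return -R.T@t, R.T@np.array([q[0],q[1],1.])
def plane(n,u,v,z):
    o,d=ray(n,u,v); return o+d*(z-o[2])/d[2]
def pix(n,X):
    p=vision.camera_params(n);K=np.array(p["camera_matrix"]);R=np.array(p["R"]);t=np.array(p["t"])
    return cv2.projectPoints(np.array([X],float),cv2.Rodrigues(R)[0],t,K,np.array([p["k1"],0,0,0.]))[0][0,0]
def dep(n,d,u,v):
    o,r=ray(n,u,v); return o+r*d[int(round(v)),int(round(u))]
E
python3 - <<'E'
from h import *
for n in("scene","top"):
    im,d=cap(n); cv2.imwrite(f"pics/{n}0.png",im[:,:,::-1]); np.savez(f"{n}0.npz",im=im,d=d)
    o,r=ray(n,320,240); print(n,o,r)
s=readout.state(); print({k:np.round(s[k],3).tolist() for k in s}); print(manip.grip_point_offset)
E
```

```text
scene [1.07779277 0.21482364 0.96697526] [-0.47491645 -0.21645746 -0.8529984 ]
top [0.466388   0.00775813 1.42525956] [ 0.07281302  0.0051164  -0.99744813]
{'time_s': 0.1, 'joint_positions': [1.258, 0.3, 1.522, 0.0, 1.321, -0.067], 'joint_velocities': [-0.0, -0.001, -0.002, 0.001, 0.0, 0.0], 'joint_torque': [0.0, -54.437, -36.238, -0.0, 0.003, -0.0], 'position': [0.134, 0.533, 0.231], 'orientation': [[-0.97, 0.243, -0.0], [0.243, 0.97, -0.001], [0.0, -0.001, -1.0]], 'contact_force': [0.247, 0.069, 0.187], 'wrist_torque': [-0.041, 0.015, 0.006], 'grasp_force': 0.0, 'finger_gap': 0.086}
0.0187
```

View pics/scene0.png

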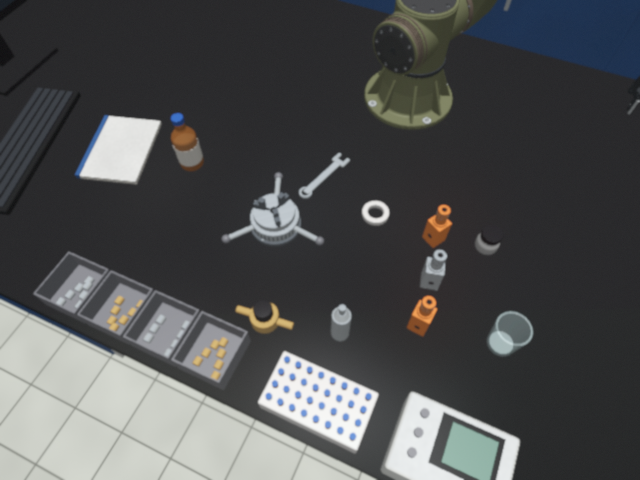

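View pics/top0.png

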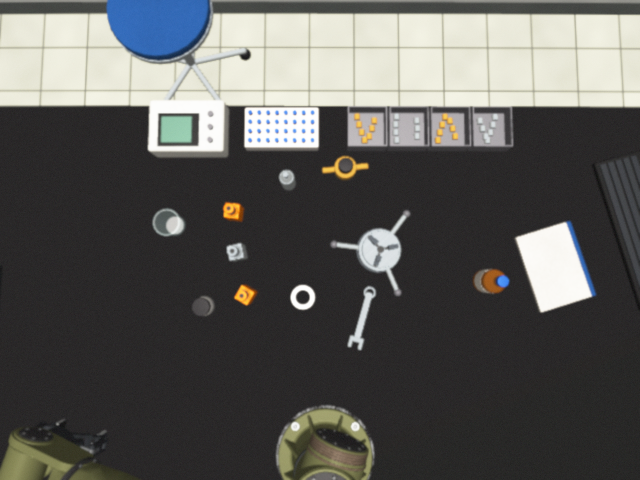

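```bash
python3 - <<'E'
from h import *
T=np.load("top0.npz");S=np.load("scene0.npz")
a=cv2.resize(T["im"][222:282,206:266],(480,480),interpolation=cv2.INTER_CUBIC)
b=cv2.resize(S["im"][240:300,400:460],(480,480)[:2],interpolation=cv2.INTER_CUBIC)
c=np.hstack([a,b])[:,:,::-1]; c=cv2.resize(c,(800,400)); cv2.imwrite("pics/crop1.png",c)
print("K",vision.camera_params("top")["camera_matrix"])
for n,u,v,z in [("filter neck",236,252,.118),("orange1",233,211,.1),("orange2",246,295,.1),("ferr",203,306,.055),("tape",303,297,.014),("wr1",370,293,.005),("wr2",356,343,.005),("round",287,178,.13),("beaker",168,223,.05),("reg",346,167,.06),("solv",491,281,.1),
  ("chuck",380,250,.062),("b0",407,213,.032),("b1",334,244,.032),("b2",398,293,.032)]:
    print(n,plane("top",u,v,z).round(3))
p=plane("top",380,250,.062)
for b in [(407,213),(334,244),(398,293)]:
    q=plane("top",*b,.032)-p; print(np.hypot(q[0],q[1]).round(3),np.degrees(np.arctan2(q[1],q[0])).round(1))
E
```

```text
K [[522.63109333   0.         321.67200418]
 [  0.         522.63109333 232.24012046]
 [  0.           0.           1.        ]]
filter neck [0.531 0.225 0.118]
orange1 [0.637 0.237 0.1  ]
orange2 [0.424 0.201 0.1  ]
ferr [0.393 0.319 0.055]
tape [0.416 0.06  0.014]
wr1 [ 0.427 -0.121  0.005]
wr2 [ 0.294 -0.082  0.005]
round [0.717 0.098 0.13 ]
beaker [0.611 0.418 0.05 ]
reg [ 0.76  -0.053  0.06 ]
solv [ 0.461 -0.418  0.1  ]
chuck [ 0.54  -0.142  0.062]
b0 [ 0.642 -0.218  0.032]
b1 [ 0.558 -0.023  0.032]
b2 [ 0.428 -0.192  0.032]
0.127 -37.0
0.121 81.8
0.123 -155.9
```

View pics/crop1.png

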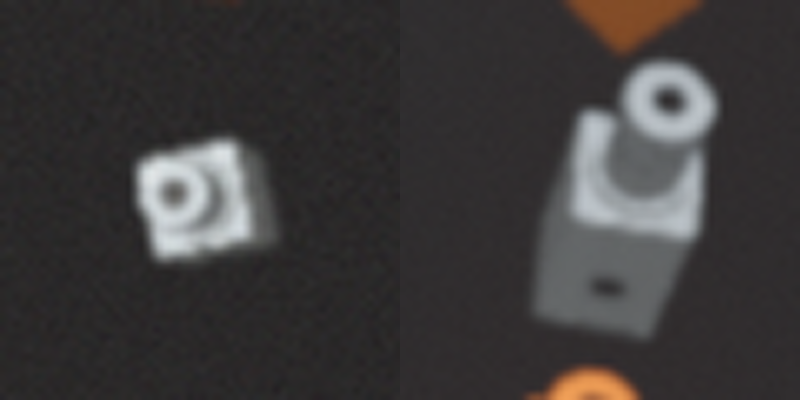

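The crop shows the steel square-bodied filter, which is the one I want. Its neck hole is at top (232,251) and scene (440,255). The lookalikes are the orange ones at top (233,211) and (246,295), and the round filter at top (287,179). I'm choosing the grey square one.

```bash
python3 - <<'E'
from h import *
def tri(u1,v1,u2,v2):
    o1,d1=ray("top",u1,v1);o2,d2=ray("scene",u2,v2)
    A=np.c_[d1,-d2];s=np.linalg.lstsq(A,o2-o1,rcond=None)[0]
    a=o1+s[0]*d1;b=o2+s[1]*d2;return ((a+b)/2).round(4),np.linalg.norm(a-b).round(4)
print("tri",tri(232.2,250.8,440.2,255))
print(plane("top",232.2,250.8,.118).round(4),plane("scene",440.2,255,.118).round(4))
c=[(137,160),(238,140),(250,240),(155,262)]
P=np.array([plane("top",206+a/6.667-.5,222+b/6.667-.5,.072) for a,b in c]);print(P.round(4),P.mean(0).round(4))
c=[(590,108),(705,150),(697,240),(572,215)]
Q=np.array([plane("scene",400+(a-400)/6.667-.5,240+b/6.667-.5,.072) for a,b in c]);print(Q.round(4),Q.mean(0).round(4))
for M in(P,Q):
  for i in range(4):
    e=M[(i+1)%4]-M[i]; print(np.degrees(np.arctan2(e[1],e[0])).round(1)%90,np.linalg.norm(e).round(4))
# chuck: drum circle
T=np.load("top0.npz");S=np.load("scene0.npz")
for n,D,b in(("top",T,(350,215,415,290)),("scene",S,(240,185,310,245))):
    d=D["d"];x0,y0,x1,y1=b;pts=[]
    for v in range(y0,y1):
        for u in range(x0,x1):
            if d[v,u]>0:
                X=dep(n,d,u,v)
                if abs(X[2]-.062)<.006: pts.append(X)
    pts=np.array(pts);print(n,len(pts),pts.mean(0).round(4),((pts.min(0)+pts.max(0))/2).round(4),np.ptp(pts,axis=0).round(3), cv2.minEnclosingCircle(pts[:,:2].astype(np.float32)))
E
```

```text
tri (array([0.5343, 0.2346, 0.114 ]), np.float64(0.0008))
[0.534  0.2343 0.118 ] [0.537  0.2341 0.118 ]
[[0.5501 0.2585 0.072 ]
 [0.558  0.2193 0.072 ]
 [0.5191 0.2139 0.072 ]
 [0.5104 0.2507 0.072 ]] [0.5344 0.2356 0.072 ]
[[0.52   0.2121 0.072 ]
 [0.5196 0.2498 0.072 ]
 [0.5513 0.2568 0.072 ]
 [0.5591 0.2188 0.072 ]] [0.5375 0.2344 0.072 ]
11.400000000000006 0.04
7.800000000000011 0.0393
13.299999999999997 0.0378
11.1 0.0404
0.7000000000000028 0.0377
12.5 0.0326
11.5 0.0387
9.800000000000011 0.0396Traceback (most recent call last):
  File "<stdin>", line 22, in <module>
  File "h.py", line 15, in dep
    o,r=ray(n,u,v); return o+r*d[int(round(v)),int(round(u))]
        ~~~^^^^^^^
  File "h.py", line 6, in ray
    p=vision.camera_params(n);K=np.array(p["camera_matrix"]);R=np.array(p["R"]);t=np.array(p["t"])
ValueError: time passes only in moves, steps and waits
```

```bash
python3 -m inch '[[0.05,-0.058,-0.024,0,0.142],[0.05,-0.115,-0.048,0,0.283],[0.05,-0.173,-0.072,0,0.425],[0.05,-0.231,-0.096,0,0.566],[0.05,-0.288,-0.12,0,0.708],[0.05,-0.346,-0.144,0,0.85],[0.05,-0.404,-0.168,0,0.991],[0.05,-0.4615,-0.192,0,1.133]]'; python3 -m inch '[[0.05,0,0,0,0],[0.05,0,0,0,0],[0.05,0,0,0,0],[0.05,0,0,0,0]]'
python3 - <<'E'
from h import *
s=readout.state(); print(np.round(s["position"],4),np.round(s["orientation"],4).tolist(),s["finger_gap"],s["contact_force"])
E
```

```text
time_s: 1.1
position: [0.5358, 0.2336, 0.2311]
orientation: [[-0.186, 0.983, -0.0], [0.983, 0.186, -0.0], [-0.0, -0.0, -1.0]]
contact_force: [0.0, 1.4, 0.9]
finger_gap: 0.0504
grasp_force: 0.0
time_s: 1.6
position: [0.5339, 0.2359, 0.2316]
orientation: [[-0.192, 0.981, 0.0], [0.981, 0.192, 0.0], [0.0, 0.0, -1.0]]
contact_force: [0.6, -0.8, -0.2]
finger_gap: 0.0501
grasp_force: 0.0
[0.5339 0.2359 0.2316] [[-0.1925, 0.9813, 0.0003], [0.9813, 0.1925, 0.0001], [0.0001, 0.0003, -1.0]] 0.05008685720192207 [ 0.61135694 -0.77580141 -0.24167426]
```

```bash
python3 -m inch '[[0.05,-0.001,0,0.05,0],[0.05,-0.001,0,0.1,0],[0.05,-0.001,0,0.131,0],[0.05,-0.001,0,0.131,0],[0.02,-0.001,0,0.131,0],[0.02,-0.001,0,0.131,0],[0.02,-0.001,0,0.131,0],[0.02,-0.001,0,0.131,0]]' 20; python3 -m inch '[[0.02,0,0,0,0],[0.02,0,0,0,0],[0.02,0,0,0,0],[0.02,0,0,0,0]]'
python3 - <<'E'
from h import *
a,_=cap("top");b,_=cap("scene")
c=np.hstack([cv2.resize(a[202:302,186:286],(400,400),interpolation=cv2.INTER_CUBIC),cv2.resize(b[200:300,380:480],(400,400),interpolation=cv2.INTER_CUBIC)])
cv2.imwrite("pics/grip1.png",c[:,:,::-1])
E
```

```text
time_s: 2.6
position: [0.5354, 0.2346, 0.1023]
orientation: [[-0.191, 0.982, 0.003], [0.982, 0.191, 0.001], [0.001, 0.003, -1.0]]
contact_force: [-2.0, -0.5, 7.6]
finger_gap: 0.0247
grasp_force: 21.2
time_s: 3.1
position: [0.5354, 0.2346, 0.1023]
orientation: [[-0.191, 0.982, 0.003], [0.982, 0.191, 0.001], [0.001, 0.003, -1.0]]
contact_force: [-0.9, -0.2, 7.4]
finger_gap: 0.0248
grasp_force: 21.2
```

View pics/grip1.png

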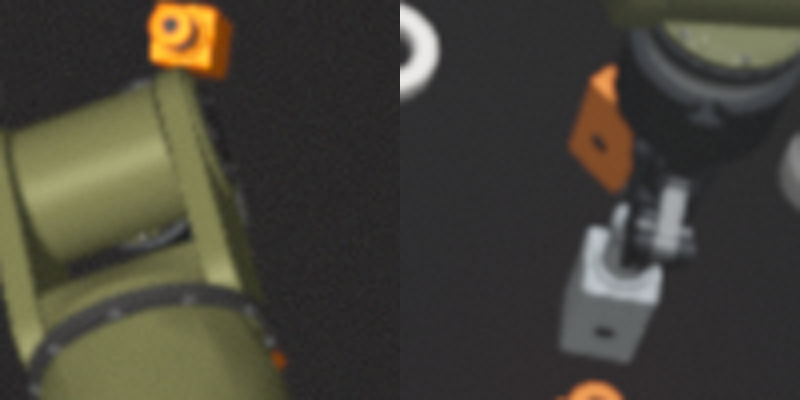

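The gripper holds the neck top (scene crop about (640,230)), and the filter stands upright. Now I'll tilt it about its bottom edge.

```bash
python3 -m inch '[[0.02,-0.005,0,0,0],[0.02,-0.01,0,0,0],[0.02,-0.019,0,0,0],[0.02,-0.029,0,0,0],[0.02,-0.038,0,0.001,0],[0.02,-0.038,0,0.001,0]]'
python3 - <<'E'
from h import *
b,_=cap("scene"); s=readout.state();print(s["wrist_torque"])
cv2.imwrite("pics/tilt1.png",cv2.resize(b[200:300,370:470],(400,400),interpolation=cv2.INTER_CUBIC)[:,:,::-1])
E
```

```text
time_s: 3.95
position: [0.5426, 0.1964, 0.1004]
orientation: [[-0.19, 0.982, 0.002], [0.982, 0.19, 0.001], [0.0, 0.002, -1.0]]
contact_force: [-0.2, 0.1, 7.7]
finger_gap: 0.0247
grasp_force: 23.0
[0.13967715 0.0982563  0.0327793 ]
```

View pics/tilt1.png

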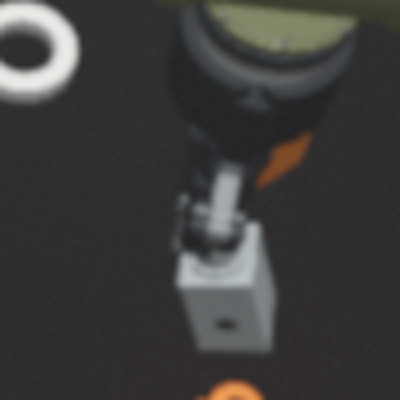

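The body leans about 20° and its bottom edge has stayed put at scene (429,288), so the neck pivots in the pads. I'll carry on along the arc.

```bash
python3 -m inch '[[0.02,-0.01,0,0.002,0],[0.02,-0.019,0,0.004,0],[0.02,-0.028,0,0.008,0],[0.02,-0.0365,0,0.0125,0],[0.02,-0.0445,0,0.018,0],[0.02,-0.052,0,0.0235,0],[0.02,-0.059,0,0.030,0],[0.02,-0.066,0,0.037,0]]'
python3 -m inch '[[0.02,-0.006,0,0.008,0],[0.02,-0.011,0,0.016,0],[0.02,-0.015,0,0.0245,0],[0.02,-0.019,0,0.0335,0],[0.02,-0.0215,0,0.0425,0],[0.02,-0.0215,0,0.0425,0]]'
python3 - <<'E'
from h import *
b,_=cap("scene"); s=readout.state();print(s["wrist_torque"])
cv2.imwrite("pics/tilt2.png",cv2.resize(b[180:300,360:480],(480,480),interpolation=cv2.INTER_CUBIC)[:,:,::-1])
E
```

```text
time_s: 5.0
position: [0.5547, 0.1313, 0.062]
orientation: [[-0.191, 0.982, 0.0], [0.982, 0.191, -0.0], [-0.0, 0.0, -1.0]]
contact_force: [1.8, -2.0, 2.3]
finger_gap: 0.0251
grasp_force: 23.3
time_s: 5.75
position: [0.5582, 0.1109, 0.0189]
orientation: [[-0.191, 0.982, -0.001], [0.982, 0.191, -0.0], [0.0, -0.001, -1.0]]
contact_force: [-0.4, -1.6, 0.4]
finger_gap: 0.0252
grasp_force: 23.3
[-0.10450425  0.02500999 -0.02726627]
```

View pics/tilt2.png

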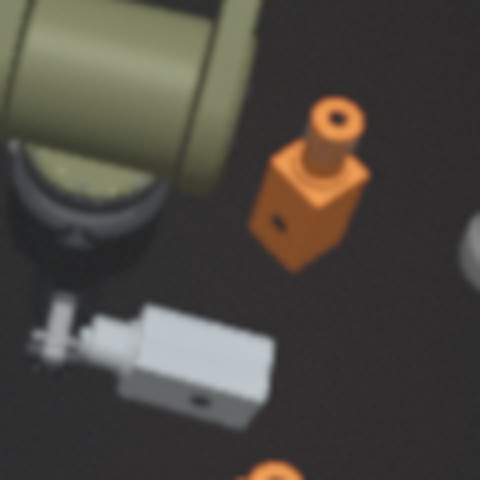

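Seen from the scene camera, the filter is nearly flat, with its neck in the fingers at crop (80,345) and the body at (200,370). I'll finish laying it down and let go.

```bash
python3 -m inch '[[0.02,-0.002,0,0.003,0],[0.02,-0.004,0,0.006,0],[0.02,-0.005,0,0.008,0],[0.02,-0.005,0,0.009,0],[0.02,-0.005,0,0.009,0]]'; python3 -m inch '[[0.045,0,0,0,0],[0.045,0,0,0,0],[0.045,0,0,0,0],[0.045,0,0,-0.05,0],[0.045,0,0,-0.1,0],[0.045,0,0,-0.16,0],[0.06,0.05,0,-0.16,0],[0.06,0.11,0,-0.16,0]]'
```

```text
time_s: 6.42
position: [0.5596, 0.1059, 0.0108]
orientation: [[-0.191, 0.982, 0.0], [0.982, 0.191, -0.0], [-0.0, -0.0, -1.0]]
contact_force: [0.1, -1.5, -1.0]
finger_gap: 0.0251
grasp_force: 22.9
time_s: 7.42
position: [0.5386, 0.2147, 0.1717]
orientation: [[-0.189, 0.982, 0.002], [0.982, 0.189, 0.0], [0.0, 0.002, -1.0]]
contact_force: [0.5, 0.6, -1.2]
finger_gap: 0.0601
grasp_force: 0.0
```

```bash
python3 - <<'E'
from h import *
b,_=cap("scene")
cv2.imwrite("pics/lie.png",cv2.resize(b[215:305,365:455],(540,540),interpolation=cv2.INTER_CUBIC)[:,:,::-1])
E
```

```text
(no output)
```

View pics/lie.png

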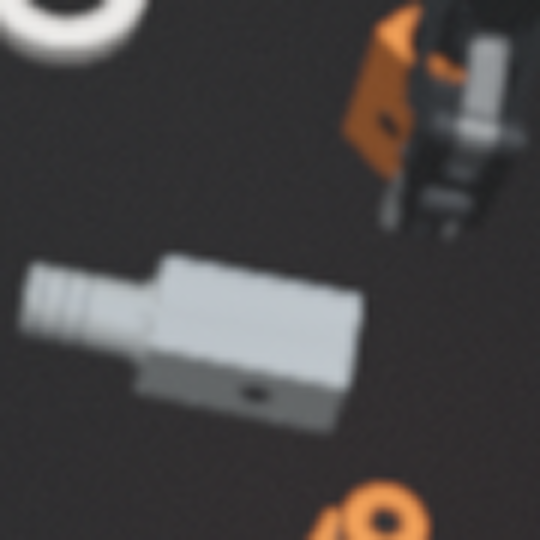

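The filter lies flat and clear: body top-face corners are at crop (168,257), (362,295), (348,388) and (147,350), and the neck end is at about (27,297).

```bash
python3 - <<'E'
from h import *
c=[(168,257),(362,295),(348,388),(147,350)]
P=np.array([plane("scene",365+a/6-.5,215+b/6-.5,.038) for a,b in c]);print(P.round(4))
for i in range(4):
    e=P[(i+1)%4]-P[i]; print(np.degrees(np.arctan2(e[1],e[0])).round(1),np.linalg.norm(e).round(4))
se=(P[1]+P[2])/2; bc=P.mean(0); print("square end",se,"centre",bc, plane("scene",365+27/6,215+297/6,.025))
s=readout.state();p=np.array(s["position"]);R=np.array(s["orientation"])
d=(bc-se)[:2];d/=np.linalg.norm(d);g=bc.copy()[:2]-d*.016;print("grip",g,"tool shift",(R.T@np.r_[g-p[:2],0]).round(4))
E
```

```text
[[0.5351 0.1424 0.038 ]
 [0.5208 0.2119 0.038 ]
 [0.5589 0.2191 0.038 ]
 [0.5743 0.1487 0.038 ]]
101.6 0.0709
10.7 0.0388
-77.7 0.0721
-170.9 0.0397
square end [0.53987041 0.2155001  0.038     ] centre [0.54729416 0.18053074 0.038     ] [0.56567107 0.10146638 0.025     ]
grip [0.54397152 0.19618194] tool shift [-0.0259  0.0024 -0.    ]
```

```bash
python3 -m inch '[[0.06,-0.026,0.002,0.05,0],[0.06,-0.026,0.002,0.1,0],[0.06,-0.026,0.002,0.14,0],[0.06,-0.026,0.002,0.158,0],[0.06,-0.026,0.002,0.163,0],[0.03,-0.026,0.002,0.163,0],[0.03,-0.026,0.002,0.163,0],[0.03,-0.026,0.002,0.163,0]]' 20; python3 -m inch '[[0.03,0,0,0,0],[0.03,0,0,0,0],[0.03,0,0,0,0]]'
python3 -m inch '[[0.03,-0.001,0,-0.003,0],[0.03,-0.0035,0,-0.0055,0],[0.03,-0.008,0,-0.015,0],[0.03,-0.0125,0,-0.025,0],[0.03,-0.017,0,-0.0325,0],[0.03,-0.023,0,-0.039,0],[0.03,-0.023,0,-0.039,0]]'
python3 - <<'E'
from h import *
b,_=cap("scene"); s=readout.state();print(s["wrist_torque"])
cv2.imwrite("pics/up1.png",cv2.resize(b[180:300,350:470],(480,480),interpolation=cv2.INTER_CUBIC)[:,:,::-1])
E
```

```text
time_s: 8.48
position: [0.5461, 0.1891, 0.0092]
orientation: [[-0.191, 0.982, 0.002], [0.982, 0.191, 0.001], [0.0, 0.002, -1.0]]
contact_force: [-1.5, 0.1, 6.8]
finger_gap: 0.0377
grasp_force: 21.9
time_s: 8.85
position: [0.5462, 0.1891, 0.0092]
orientation: [[-0.191, 0.982, 0.002], [0.982, 0.191, 0.001], [0.0, 0.002, -1.0]]
contact_force: [-2.2, -1.3, 7.2]
finger_gap: 0.0378
grasp_force: 21.9
time_s: 9.72
position: [0.5502, 0.1659, 0.0474]
orientation: [[-0.19, 0.982, 0.001], [0.982, 0.19, 0.0], [0.0, 0.001, -1.0]]
contact_force: [0.4, -0.8, -4.9]
finger_gap: 0.0378
grasp_force: 20.9
[0.09697127 0.05123401 0.02493666]
```

View pics/up1.png

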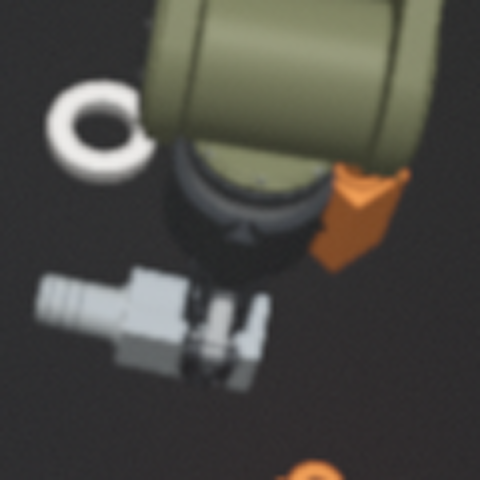

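It lifted level without pivoting: the neck at crop (80,300) is off the bench and the grip is 27 mm from the end. I'll set it back down and regrip nearer the square end with a smaller patch.

```bash
python3 -m inch '[[0.03,0.009,0,0.015,0],[0.03,0.018,0,0.028,0],[0.03,0.022,0,0.035,0],[0.03,0.023,0,0.039,0],[0.03,0.023,0,0.039,0]]'; python3 -m inch '[[0.05,0,0,0,0],[0.05,0,0,0,0],[0.05,0,0,-0.006,0],[0.05,0.01,0,-0.012,0],[0.05,0.020,0,-0.012,0],[0.05,0.020,0,-0.012,0],[0.037,0.02,0,-0.012,0],[0.037,0.02,0,-0.012,0]]'; python3 -m inch '[[0.037,0,0,0,0],[0.037,0,0,0,0],[0.037,0,0,0,0]]'
```

```text
time_s: 10.4
position: [0.5454, 0.1893, 0.0085]
orientation: [[-0.191, 0.982, -0.0], [0.982, 0.191, 0.0], [0.0, -0.0, -1.0]]
contact_force: [-8.2, -0.4, 9.4]
finger_gap: 0.0379
grasp_force: 21.2
time_s: 11.4
position: [0.5416, 0.2086, 0.0197]
orientation: [[-0.191, 0.982, -0.0], [0.982, 0.191, 0.0], [0.0, -0.0, -1.0]]
contact_force: [-1.1, 2.6, 0.7]
finger_gap: 0.0377
grasp_force: 20.3
time_s: 11.78
position: [0.5416, 0.2085, 0.0197]
orientation: [[-0.191, 0.982, -0.0], [0.982, 0.191, -0.0], [-0.0, -0.0, -1.0]]
contact_force: [-1.1, 2.8, 1.0]
finger_gap: 0.0374
grasp_force: 20.2
```

```bash
python3 -m inch '[[0.037,-0.001,0,-0.004,0],[0.037,-0.004,0,-0.008,0],[0.037,-0.007,0,-0.014,0],[0.037,-0.01,0,-0.02,0],[0.037,-0.01,0,-0.02,0]]'
```

```text
time_s: 12.4
position: [0.5439, 0.1985, 0.0404]
orientation: [[-0.19, 0.982, 0.001], [0.982, 0.19, 0.0], [0.0, 0.001, -1.0]]
contact_force: [0.3, 0.3, -5.9]
finger_gap: 0.0375
grasp_force: 20.8
```

```bash
python3 - <<'E'
from h import *
b,_=cap("scene"); s=readout.state();print(s["wrist_torque"])
cv2.imwrite("pics/up2.png",cv2.resize(b[200:290,365:455],(360,360),interpolation=cv2.INTER_CUBIC)[:,:,::-1])
E
python3 -m inch '[[0.0376,0,0,0,0],[0.0376,0,0,0,0]]' 20; 
```

```text
[ 0.21909208  0.0057654  -0.06240164]
time_s: 12.7
position: [0.5435, 0.1987, 0.0397]
orientation: [[-0.191, 0.982, -0.0], [0.982, 0.191, -0.0], [-0.0, -0.0, -1.0]]
contact_force: [-0.4, -0.2, -2.8]
finger_gap: 0.0376
grasp_force: 14.4
```

View pics/up2.png

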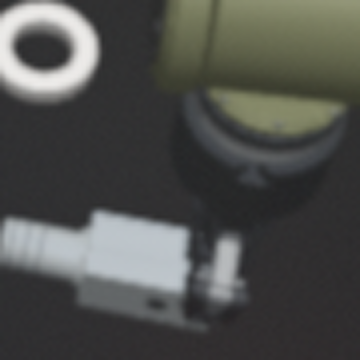

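Loosening to 37.6 mm dropped the pad force to 14 N, and part of the weight now rests on the neck. I'll follow the arc with this light hold.

```bash
python3 -m inch '[[0.0377,-0.003,0,-0.004,0],[0.0377,-0.006,0,-0.009,0],[0.0377,-0.0115,0,-0.017,0],[0.0377,-0.0175,0,-0.0245,0],[0.0377,-0.0245,0,-0.0315,0],[0.0377,-0.032,0,-0.038,0],[0.0377,-0.032,0,-0.038,0]]'
python3 - <<'E'
from h import *
b,_=cap("scene"); s=readout.state();print(s["wrist_torque"])
cv2.imwrite("pics/up3.png",cv2.resize(b[180:290,355:465],(440,440),interpolation=cv2.INTER_CUBIC)[:,:,::-1])
E
```

```text
time_s: 13.58
position: [0.5501, 0.1667, 0.0784]
orientation: [[-0.19, 0.982, 0.001], [0.982, 0.19, 0.0], [-0.0, 0.001, -1.0]]
contact_force: [0.9, -0.8, -3.0]
finger_gap: 0.0373
grasp_force: 10.0
[-0.09857114 -0.20824995  0.05440054]
```

View pics/up3.png

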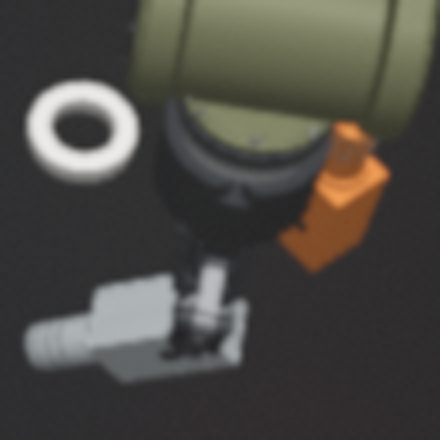

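The filter is tilted with its neck down at crop (50,345) and the body end still in the fingers at (235,340). That was my tenth and last picture, so from here I check with numbers from depth and masks.

```bash
python3 -m inch '[[0.0377,-0.008,0,-0.0055,0],[0.0377,-0.017,0,-0.0105,0],[0.0377,-0.0255,0,-0.0145,0],[0.0377,-0.035,0,-0.0175,0],[0.0377,-0.0445,0,-0.0205,0],[0.0377,-0.054,0,-0.022,0],[0.0377,-0.064,0,-0.023,0],[0.0377,-0.064,0,-0.023,0]]'
cat >> h.py <<'E'
def cloud(n,d,b):
    p=vision.camera_params(n);K=np.array(p["camera_matrix"]);R=np.array(p["R"]);t=np.array(p["t"])
    u,v=np.meshgrid(np.arange(b[0],b[2]),np.arange(b[1],b[3]))
    q=cv2.undistortPoints(np.stack([u.ravel(),v.ravel()],1)[:,None].astype(float),K,np.array([p["k1"],0,0,0.]))[:,0]
    z=d[v.ravel(),u.ravel()]; X=(np.c_[q,np.ones(len(q))]*z[:,None]-t)@R
    X[z==0]=np.nan; return X.reshape(*u.shape,3)
E
python3 - <<'E'
from h import *
b,d=cap("scene"); s=readout.state();print(s["wrist_torque"])
p=np.array(s["position"]);R=np.array(s["orientation"])
x=cloud("scene",d,(340,160,470,310)); X=(x.reshape(-1,3)-p)@R; X[:,2]=x.reshape(-1,3)[:,2]
im=b[160:310,340:470].reshape(-1,3).astype(int)
m=(X[:,2]>.004)&(X[:,2]<.12)&(abs(X[:,1])<.03)&(abs(X[:,0])<.15)&(im.max(1)-im.min(1)<35)
X=X[m]
for z in np.arange(.005,.12,.01):
    k=abs(X[:,2]-z)<.005
    if k.sum()>2: print(z.round(3),k.sum(),"x",np.percentile(X[k,0],[5,50,95]).round(3),"y",np.percentile(X[k,1],[5,95]).round(3))
E
```

```text
time_s: 14.62
position: [0.562, 0.1038, 0.1008]
orientation: [[-0.19, 0.982, -0.0], [0.982, 0.19, -0.0], [-0.0, -0.0, -1.0]]
contact_force: [0.7, 0.4, -5.4]
finger_gap: 0.0379
grasp_force: 9.5
[-0.03353098  0.04100663  0.03710945]
0.005 18 x [-0.025  0.062  0.14 ] y [-0.024  0.026]
0.015 4 x [-0.056 -0.053 -0.05 ] y [0.011 0.013]
0.025 34 x [-0.067 -0.061 -0.046] y [-0.004  0.014]
0.035 50 x [-0.062 -0.055 -0.038] y [-0.004  0.013]
0.045 49 x [-0.055 -0.048 -0.017] y [-0.003  0.02 ]
0.055 37 x [-0.046 -0.019 -0.005] y [0.002 0.02 ]
0.065 73 x [-0.043 -0.031  0.   ] y [-0.011  0.021]
0.075 112 x [-0.039 -0.032  0.007] y [-0.014  0.021]
0.085 110 x [-0.03  -0.024  0.017] y [-0.013  0.021]
0.095 108 x [-0.022  0.01   0.029] y [-0.015  0.02 ]
0.105 94 x [0.005 0.019 0.025] y [-0.015  0.025]
0.115 12 x [0.005 0.013 0.015] y [-0.003  0.012]
```

```bash
cat > tilt.py <<'E'
from h import *
b,d=cap("scene"); s=readout.state()
p=np.array(s["position"]);R=np.array(s["orientation"])
u,v=pix("scene",[p[0],p[1],.06]).astype(int); u0,v0=u-70,v-70
x=cloud("scene",d,(u0,v0,u+70,v+70)); W=x.reshape(-1,3); X=(W-p)@R; X[:,2]=W[:,2]
im=b[v0:v+70,u0:u+70].reshape(-1,3).astype(int)
m=(X[:,2]>.004)&(X[:,2]<.16)&(abs(X[:,1])<.03)&(abs(X[:,0])<.15)&(im.max(1)-im.min(1)<35)
X=X[m];pts=[]
for z in np.arange(.01,.16,.01):
    k=abs(X[:,2]-z)<.005
    if k.sum()>2: print(z.round(3),k.sum(),"x",np.percentile(X[k,0],[5,50,95]).round(3),"y",np.percentile(X[k,1],[5,95]).round(3))
E
python3 -m inch '[[0.0377,0,0,-0.003,0],[0.03775,0,0,-0.003,0],[0.03775,-0.005,0,-0.003,0],[0.03775,-0.005,0,-0.003,0],[0.03775,-0.01,0,-0.003,0],[0.03775,-0.01,0,-0.003,0]]'; python3 tilt.py
```

```text
time_s: 15.42
position: [0.5639, 0.0943, 0.1038]
orientation: [[-0.19, 0.982, 0.0], [0.982, 0.19, -0.0], [-0.0, -0.0, -1.0]]
contact_force: [-0.3, -0.2, -5.3]
finger_gap: 0.0379
grasp_force: 7.5
0.01 9 x [-0.042 -0.036  0.071] y [0.002 0.024]
0.02 37 x [-0.051 -0.044 -0.031] y [-0.001  0.015]
0.03 51 x [-0.131 -0.044 -0.026] y [-0.029  0.013]
0.04 89 x [-0.129 -0.108 -0.016] y [-0.03   0.016]
0.05 17 x [-0.017 -0.009  0.002] y [0.018 0.02 ]
0.06 61 x [-0.034 -0.02   0.004] y [-0.008  0.021]
0.07 82 x [-0.031 -0.025  0.009] y [-0.013  0.02 ]
0.08 84 x [-0.025 -0.018  0.016] y [-0.013  0.02 ]
0.09 65 x [-0.02  -0.006  0.022] y [-0.012  0.021]
0.1 55 x [0.004 0.029 0.032] y [-0.015  0.02 ]
0.11 133 x [0.012 0.02  0.028] y [-0.014  0.02 ]
0.12 9 x [-0.     0.012  0.015] y [-0.001  0.024]
```

```bash
python3 -m inch '[[0.0378,0,0,0,0],[0.0378,0,0,0,0],[0.0378,-0.004,0,0,0],[0.0378,-0.004,0,0,0],[0.0378,0,0,0,0],[0.0378,0,0,0,0]]'; python3 tilt.py
```

```text
time_s: 16.23
position: [0.5637, 0.095, 0.1038]
orientation: [[-0.191, 0.982, -0.0], [0.982, 0.191, 0.0], [0.0, -0.0, -1.0]]
contact_force: [0.1, 0.0, -5.0]
finger_gap: 0.038
grasp_force: 5.8
0.01 21 x [-0.045 -0.033  0.095] y [-0.001  0.013]
0.02 32 x [-0.043 -0.035 -0.022] y [0.    0.014]
0.03 54 x [-0.13  -0.036 -0.018] y [-0.028  0.014]
0.04 60 x [-0.128 -0.112 -0.019] y [-0.029  0.014]
0.05 27 x [-0.016 -0.005  0.005] y [0.017 0.02 ]
0.06 66 x [-0.03  -0.019  0.009] y [-0.013  0.02 ]
0.07 75 x [-0.027 -0.018  0.014] y [-0.013  0.02 ]
0.08 72 x [-0.022 -0.014  0.017] y [-0.009  0.021]
0.09 53 x [-0.017  0.004  0.024] y [0.013 0.02 ]
0.1 37 x [0.011 0.026 0.033] y [-0.012  0.021]
0.11 155 x [0.012 0.022 0.031] y [-0.015  0.021]
0.12 15 x [0.004 0.014 0.017] y [-0.01   0.019]
0.15 3 x [0.012 0.012 0.013] y [0.026 0.029]
```

```bash
python3 -m inch '[[0.03775,0,0,0.0045,0],[0.03775,-0.004,0,0.0045,0],[0.03775,-0.008,0,0.004,0],[0.03775,-0.013,0,0.0035,0],[0.03775,-0.018,0,0.003,0],[0.03775,-0.023,0,0.003,0],[0.03775,-0.028,0,0.003,0],[0.03775,-0.028,0,0.003,0]]'; python3 tilt.py
```

```text
time_s: 17.27
position: [0.5695, 0.0668, 0.1011]
orientation: [[-0.19, 0.982, 0.001], [0.982, 0.19, -0.0], [-0.0, 0.001, -1.0]]
contact_force: [-0.1, 0.5, 5.7]
finger_gap: 0.0376
grasp_force: 7.5
0.01 23 x [-0.114 -0.008  0.001] y [-0.013  0.014]
0.02 30 x [-0.015 -0.006  0.007] y [0.004 0.013]
0.03 34 x [-0.102 -0.078  0.004] y [-0.028  0.013]
0.04 44 x [-0.099 -0.086 -0.016] y [-0.029  0.008]
0.05 31 x [-0.014  0.004  0.02 ] y [0.017 0.02 ]
0.06 42 x [-0.013  0.007  0.023] y [0.009 0.021]
0.07 45 x [-0.011  0.007  0.024] y [0.017 0.021]
0.08 48 x [-0.008  0.008  0.027] y [0.018 0.021]
0.09 35 x [-0.005  0.016  0.031] y [0.018 0.021]
0.1 29 x [-0.002  0.021  0.032] y [0.019 0.025]
0.11 103 x [0.01  0.03  0.036] y [-0.016  0.024]
0.12 132 x [0.011 0.019 0.029] y [-0.015  0.019]
0.15 3 x [0.011 0.011 0.012] y [0.027 0.029]
```

```bash
python3 -m inch '[[0.03775,-0.005,0,0,0],[0.03775,-0.01,0,0,0],[0.03775,-0.015,0,0.001,0],[0.03775,-0.018,0,0.0015,0],[0.03775,-0.018,0,0.0015,0]]'; python3 tilt.py
```

```text
time_s: 17.95
position: [0.5726, 0.0492, 0.0992]
orientation: [[-0.19, 0.982, -0.0], [0.982, 0.19, -0.0], [-0.0, -0.0, -1.0]]
contact_force: [-0.3, -0.7, 2.8]
finger_gap: 0.0378
grasp_force: 7.2
0.01 51 x [-0.149 -0.137  0.023] y [-0.028  0.014]
0.02 31 x [-0.147  0.009  0.022] y [-0.028  0.014]
0.03 50 x [-0.148 -0.074  0.017] y [-0.029  0.014]
0.04 55 x [-0.149 -0.071 -0.06 ] y [-0.029 -0.019]
0.05 27 x [-0.001  0.015  0.03 ] y [0.017 0.021]
0.06 42 x [-0.003  0.013  0.031] y [0.018 0.021]
0.07 41 x [-0.001  0.018  0.033] y [0.018 0.021]
0.08 40 x [-0.002  0.015  0.032] y [0.018 0.02 ]
0.09 35 x [0.005 0.021 0.033] y [0.018 0.021]
0.1 33 x [0.008 0.021 0.034] y [0.018 0.025]
0.11 45 x [0.009 0.022 0.035] y [-0.006  0.025]
0.12 196 x [0.011 0.024 0.036] y [-0.016  0.019]
0.15 3 x [0.01  0.011 0.011] y [0.029 0.03 ]
```

```bash
python3 -m inch '[[0.03775,-0.002,0,0.0005,0],[0.03775,-0.004,0,0.001,0],[0.03775,-0.005,0,0.001,0],[0.03775,-0.005,0,0.001,0]]'; python3 - <<'E'
from h import *
b,d=cap("scene"); s=readout.state();print(s["wrist_torque"])
p=np.array(s["position"]);R=np.array(s["orientation"])
x=cloud("scene",d,(340,150,470,300)).reshape(-1,3);X=(x-p)@R;X[:,2]=x[:,2]
im=b[150:300,340:470].reshape(-1,3).astype(int);g=im.max(1)-im.min(1)<35
m=g&(abs(X[:,2]-.073)<.024)&(abs(X[:,1]-.019)<.005)&(abs(X[:,0]-.02)<.04)
F=X[m]
for z in np.arange(.05,.1,.004):
    k=abs(F[:,2]-z)<.003; print(z.round(3),k.sum(),F[k,0].min().round(4),F[k,0].max().round(4),F[k,1].mean().round(4))
A=np.c_[F[:,0],F[:,2],np.ones(len(F))];print("face y=ax+bz+c",np.linalg.lstsq(A,F[:,1],rcond=None)[0])
m=g&(X[:,2]>.006)&(X[:,2]<.04)&(abs(X[:,1])<.02)&(abs(X[:,0]-.02)<.03);N=X[m];print("neck",len(N),np.percentile(N[:,0],[3,50,97]).round(4))
m=g&(abs(X[:,2]-.12)<.006)&(abs(X[:,1])<.022)&(abs(X[:,0]-.02)<.03);N=X[m];print("top",len(N),N.min(0).round(4),N.max(0).round(4));A=np.c_[N[:,:2],np.ones(len(N))];print(np.linalg.lstsq(A,N[:,2],rcond=None)[0])
E
```

```text
time_s: 18.5
position: [0.5735, 0.0445, 0.0982]
orientation: [[-0.191, 0.982, -0.0], [0.982, 0.191, 0.0], [0.0, -0.0, -1.0]]
contact_force: [0.7, 0.1, 2.0]
finger_gap: 0.0378
grasp_force: 7.3
[ 0.04394095 -0.1446615   0.02280188]
0.05 15 0.0001 0.0351 0.0198
0.054 25 -0.0 0.0348 0.0199
0.058 25 -0.0004 0.0348 0.0197
0.062 26 -0.0005 0.0347 0.0197
0.066 24 -0.0007 0.0359 0.0194
0.07 29 -0.0009 0.0356 0.0194
0.074 28 -0.0011 0.0356 0.0192
0.078 23 -0.0018 0.0355 0.0192
0.082 23 -0.0011 0.0351 0.0195
0.086 21 0.0008 0.0349 0.0198
0.09 22 0.0072 0.0349 0.0199
0.094 26 0.0108 0.0362 0.0196
0.098 9 0.0108 0.0339 0.0192
face y=ax+bz+c [-0.00749642 -0.00185443  0.01983848]
neck 60 [0.0056 0.0175 0.027 ]
top 211 [-0.0002 -0.0196  0.1141] [0.0368 0.0217 0.1224]
[-0.04223175 -0.0066993   0.11858631]
```

Depth shows the filter upright on its neck, with the body edges vertical, the top at 0.118 m and the axis 17 mm to tool +x. I'll let go, recentre and take a firm hold.

```bash
python3 -m inch '[[0.040,0,0,0,0],[0.044,0,0,0,0],[0.05,0,0,0,0],[0.05,0,0,0,0],[0.05,0.008,0,0,0],[0.05,0.017,0,0.005,0],[0.05,0.017,0,0.017,0],[0.05,0.017,0,0.017,0]]'; python3 -m inch '[[0.046,0,0,0,0],[0.042,0,0,0,0],[0.039,0,0,0,0],[0.036,0,0,0,0],[0.03,0,0,0,0],[0.03,0,0,0,0],[0.03,0,0,0,0]]' 40;  python3 - <<'E'
from h import *
b,d=cap("scene"); s=readout.state();print(s["wrist_torque"])
p=np.array(s["position"]);R=np.array(s["orientation"])
x=cloud("scene",d,(340,150,470,300)).reshape(-1,3);X=(x-p)@R;X[:,2]=x[:,2]
im=b[150:300,340:470].reshape(-1,3).astype(int);g=im.max(1)-im.min(1)<35
F=X[g&(abs(X[:,2]-.073)<.024)&(abs(X[:,1]-.019)<.005)&(abs(X[:,0])<.025)]
for z in np.arange(.05,.1,.006):
    k=abs(F[:,2]-z)<.004; print(z.round(3),k.sum(),F[k,0].min().round(4),F[k,0].max().round(4),F[k,1].mean().round(4))
N=X[g&(X[:,2]>.006)&(X[:,2]<.04)&(abs(X[:,1])<.02)&(abs(X[:,0])<.03)];print("neck",len(N),np.percentile(N[:,0],[3,50,97]).round(4))
# chuck
for n,bb in(("top",(330,205,430,300)),("scene",(225,170,325,250))):
    I,d=cap(n);c=cloud(n,d,bb).reshape(-1,3);c=c[abs(c[:,2]-.062)<.005]
    (cx,cy),r=cv2.minEnclosingCircle(c[:,:2].astype(np.float32));print(n,len(c),cx,cy,r,np.percentile(c,[1,99],axis=0).mean(0).round(4),np.median(c[:,2]))
    np.savez(n+"1.npz",im=I,d=d)
E
```

```text
time_s: 19.55
position: [0.5696, 0.0613, 0.0799]
orientation: [[-0.191, 0.982, -0.002], [0.982, 0.191, -0.0], [0.0, -0.002, -1.0]]
contact_force: [-0.4, 0.3, -0.1]
finger_gap: 0.0499
grasp_force: 0.0
time_s: 20.42
position: [0.5705, 0.0613, 0.0816]
orientation: [[-0.191, 0.982, 0.001], [0.982, 0.191, -0.0], [-0.0, 0.001, -1.0]]
contact_force: [-0.7, 0.0, 5.3]
finger_gap: 0.0379
grasp_force: 41.3
[-0.11563768  0.05366863  0.02764329]
0.05 19 -0.0169 0.014 0.0193
0.056 36 -0.0199 0.0176 0.0194
0.062 36 -0.0199 0.0176 0.0194
0.068 27 -0.02 0.0169 0.0196
0.074 17 -0.0183 0.0168 0.0196
0.08 7 -0.0184 0.0177 0.0187
0.086 9 -0.0184 0.0175 0.019
0.092 5 0.0108 0.0173 0.0189
0.098 4 0.0108 0.0149 0.0192
neck 62 [-0.0118 -0.0009  0.0109]
top 802 0.5421321988105774 -0.1418904960155487 0.047968409955501556 [ 0.5427 -0.1419  0.0618] 0.06136590343936281
scene 887 0.5443411469459534 -0.14306049048900604 0.048934485763311386 [ 0.547  -0.1411  0.062 ] 0.0619730655122627
```

The filter is held centred, with the edges at ±18 mm and the neck at ±11 mm. The chuck axis is at about (0.543, -0.142). Now I'll carry it there.

```bash
python3 -m inch '[[0.03,0,0,-0.02,0],[0.03,0,0,-0.06,0],[0.03,0,0,-0.1,0],[0.03,0,0,-0.12,0],[0.03,-0.03,-0.01,-0.12,0],[0.03,-0.08,-0.027,-0.12,0],[0.03,-0.13,-0.044,-0.12,0],[0.03,-0.17,-0.058,-0.12,0]]'; python3 -m inch '[[0.03,-0.018,-0.006,0,0],[0.03,-0.0237,-0.0077,0,0],[0.03,-0.0237,-0.0077,0,0],[0.03,-0.0237,-0.0077,0,0]]'; python3 - <<'E'
from h import *
b,d=cap("scene"); s=readout.state();p=np.array(s["position"]);R=np.array(s["orientation"]);print(p)
x=cloud("scene",d,(200,100,340,260)).reshape(-1,3);X=(x-p)@R;X[:,2]=x[:,2]
im=b[100:260,200:340].reshape(-1,3).astype(int);g=im.max(1)-im.min(1)<35
F=X[g&(abs(X[:,2]-.185)<.015)&(abs(X[:,1]-.019)<.006)&(abs(X[:,0])<.025)];print("body",len(F),F[:,0].min(),F[:,0].max())
N=X[g&(abs(X[:,2]-.145)<.017)&(abs(X[:,1])<.02)&(abs(X[:,0])<.03)];print("neck",len(N),np.percentile(N[:,0],[2,50,98]).round(4),N[:,2].min(),"ymax",np.percentile(N[:,1],95))
t=R.T@(np.array([.543,-.1423,0])-p);print("chuck in tool",t)
E
```

```text
time_s: 21.58
position: [0.5449, -0.1183, 0.2003]
orientation: [[-0.19, 0.982, -0.002], [0.982, 0.19, 0.001], [0.001, -0.002, -1.0]]
contact_force: [1.0, 0.3, -4.1]
finger_gap: 0.0375
grasp_force: 41.9
time_s: 22.08
position: [0.5429, -0.1403, 0.2012]
orientation: [[-0.192, 0.981, -0.0], [0.981, 0.192, 0.0], [0.0, -0.0, -1.0]]
contact_force: [0.0, -1.0, -4.0]
finger_gap: 0.0377
grasp_force: 41.8
[ 0.5429415  -0.14039687  0.20121394]
body 150 -0.019748774863904955 0.018526208505920353
neck 91 [-0.0108  0.0025  0.0118] 0.12828317116479807 ymax 0.014570718748980846
chuck in tool [-0.0019177 -0.0002899  0.2012136]
```

```bash
python3 -m inch '[[0.03,-0.0015,0,0.015,0],[0.03,-0.0015,0,0.03,0],[0.03,-0.0015,0,0.042,0],[0.03,-0.0015,0,0.05,0],[0.03,-0.0015,0,0.054,0],[0.03,-0.0015,0,0.056,0],[0.03,-0.0015,0,0.057,0],[0.03,-0.0015,0,0.057,0]]'
```

```text
time_s: 23.12
position: [0.5431, -0.1429, 0.1445]
orientation: [[-0.191, 0.982, 0.0], [0.982, 0.191, -0.0], [-0.0, 0.0, -1.0]]
contact_force: [-0.1, -0.0, -5.6]
finger_gap: 0.038
grasp_force: 41.8
```

```bash
python3 -m inch '[[0.03,0,0,0.0005,0],[0.03,0,0,0.001,0],[0.03,0,0,0.0015,0],[0.03,0,0,0.0015,0]]'; python3 -m inch '[[0.03,0,0,0.0005,0],[0.03,0,0,0.001,0],[0.03,0,0,0.001,0]]'
```

```text
time_s: 23.62
position: [0.5432, -0.143, 0.1436]
orientation: [[-0.191, 0.982, 0.001], [0.982, 0.191, -0.0], [-0.0, 0.001, -1.0]]
contact_force: [-4.0, 1.2, 5.5]
finger_gap: 0.0375
grasp_force: 43.0
time_s: 24.0
position: [0.5433, -0.143, 0.1436]
orientation: [[-0.191, 0.982, 0.001], [0.982, 0.191, -0.001], [-0.001, 0.001, -1.0]]
contact_force: [-8.0, 1.9, 15.2]
finger_gap: 0.0372
grasp_force: 44.3
```

```bash
python3 -m inch '[[0.03,0,0,-0.0015,0],[0.036,0,0,-0.0025,0],[0.039,0,0,-0.0025,0],[0.042,0,0,-0.0025,0],[0.048,0,0,-0.0025,0],[0.052,0,0,-0.0025,0],[0.052,0,0,-0.0025,0]]'; python3 -m inch '[[0.052,0,0,-0.02,0],[0.052,0,0,-0.05,0],[0.052,0,0,-0.09,0],[0.052,0.03,0.01,-0.09,0.1],[0.045,0.065,0.021,-0.09,0.2],[0.035,0.0996,0.0322,-0.09,0.316],[0.035,0.0996,0.0322,-0.09,0.316],[0.035,0.0996,0.0322,-0.09,0.316]]'; python3 - <<'E'
from h import *
b,d=cap("scene")
x=cloud("scene",d,(200,100,340,260)).reshape(-1,3)-np.array([.543,-.1423,0])
im=b[100:260,200:340].reshape(-1,3).astype(int);g=im.max(1)-im.min(1)<35
c,s=.982,.191; X=np.c_[-s*x[:,0]+c*x[:,1],c*x[:,0]+s*x[:,1],x[:,2]]
for z in (.115,.13,.145,.16,.172):
    F=X[g&(abs(X[:,2]-z)<.006)&(abs(X[:,1]-.019)<.006)&(abs(X[:,0])<.03)];print(z,len(F),F[:,0].min().round(4),F[:,0].max().round(4),F[:,1].mean().round(4))
T=X[g&(abs(X[:,2]-.18)<.006)&(abs(X[:,1])<.024)&(abs(X[:,0])<.024)];print("top",len(T),np.median(T,axis=0).round(4),np.linalg.lstsq(np.c_[T[:,:2],np.ones(len(T))],T[:,2],rcond=None)[0].round(3))
s=readout.state();print(s["position"],np.degrees(np.arctan2(s["orientation"][1][1],s["orientation"][0][1])))
E
```

```text
time_s: 24.88
position: [0.5431, -0.1429, 0.1443]
orientation: [[-0.191, 0.982, 0.0], [0.982, 0.191, -0.0], [-0.0, 0.0, -1.0]]
contact_force: [1.0, 0.1, 0.3]
finger_gap: 0.0518
grasp_force: 0.0
time_s: 25.88
position: [0.5556, -0.0393, 0.2343]
orientation: [[0.122, 0.992, -0.0], [0.992, -0.122, -0.0], [-0.0, -0.0, -1.0]]
contact_force: [0.3, 0.1, 0.3]
finger_gap: 0.0352
grasp_force: 0.0
0.115 52 -0.0183 0.0174 0.0192
0.13 60 -0.0195 0.0175 0.0192
0.145 63 -0.0204 0.0175 0.0194
0.16 67 -0.0203 0.0178 0.0191
0.172 64 -0.0193 0.0182 0.0193
top 293 [-0.0008  0.0028  0.1796] [-0.002 -0.018  0.18 ]
[ 0.55559079 -0.03964666  0.23425695] -7.072808635486449
```

The filter stands upright on the chuck axis and is released. I'm now straddling bar1.

```bash
python3 -m inch '[[0.035,0,0,0.06,0],[0.035,0,0,0.12,0],[0.035,0,0,0.16,0],[0.035,0,0,0.185,0],[0.035,0,0,0.205,0],[0.035,0,0,0.219,0],[0.035,0,0,0.219,0]]'; python3 -m inch '[[0.024,0,0,0,0],[0.024,0,0,0,0],[0.024,0,0,0,0],[0.024,0,0,0,0]]'
```

```text
time_s: 26.8
position: [0.5553, -0.0394, 0.0146]
orientation: [[0.124, 0.992, -0.001], [0.992, -0.124, 0.0], [-0.0, -0.001, -1.0]]
contact_force: [0.3, 0.4, -0.7]
finger_gap: 0.0353
grasp_force: 0.0
time_s: 27.3
position: [0.5558, -0.0389, 0.0155]
orientation: [[0.124, 0.992, 0.0], [0.992, -0.124, -0.0], [-0.0, 0.0, -1.0]]
contact_force: [-1.6, 0.4, -0.4]
finger_gap: 0.024
grasp_force: 0.0
```

```bash
python3 -m inch '[[0.024,-0.0005,0.0104,0,0.1],[0.024,-0.0021,0.0207,0,0.2],[0.024,-0.0046,0.0307,0,0.3],[0.024,-0.0082,0.0405,0,0.4],[0.024,-0.0127,0.0499,0,0.5],[0.024,-0.0182,0.0587,0,0.6],[0.024,-0.0245,0.067,0,0.7],[0.024,-0.0315,0.0746,0,0.8]]'; cat > f.py <<'E'
from h import *
s=readout.state();R=np.array(s["orientation"]);p=np.array(s["position"]);f=np.array(s["contact_force"])
r=p-[.543,-.1423,0];a=np.arctan2(r[1],r[0]);print("F rad/tan/z",(R.T@f).round(2),"r",np.hypot(*r[:2]).round(4),"pos turned",(np.radians(82.9)-a).round(3),"yaw turned",round(np.radians(82.9)-np.arctan2(R[1,0],R[0,0]),3),"tq",np.round(s["wrist_torque"],2))
E
python3 f.py
```

```text
time_s: 28.3
position: [0.6256, -0.0793, 0.0151]
orientation: [[0.8, 0.6, -0.001], [0.6, -0.8, 0.0], [-0.001, -0.001, -1.0]]
contact_force: [-1.2, 2.1, 1.3]
finger_gap: 0.0239
grasp_force: 1.5
F rad/tan/z [ 0.3  -2.44 -1.3 ] r 0.1039 pos turned 0.795 yaw turned 0.803 tq [ 0.35  0.38 -0.  ]
```

```bash
python3 -m inch '[[0.024,-0.0003,0.0083,0,0.08],[0.024,-0.0013,0.0166,0,0.16],[0.024,-0.003,0.0247,0,0.24],[0.024,-0.0053,0.0327,0,0.32],[0.024,-0.0082,0.0405,0,0.4]]'; python3 f.py;  python3 -m inch '[[0.024,-0.0001,0.0052,0,0.05],[0.024,-0.0005,0.0104,0,0.1]]'; python3 f.py
```

```text
time_s: 28.92
position: [0.6435, -0.1165, 0.0151]
orientation: [[0.97, 0.242, -0.001], [0.242, -0.97, 0.001], [-0.001, -0.001, -1.0]]
contact_force: [-1.1, 3.7, -0.2]
finger_gap: 0.0243
grasp_force: 1.3
F rad/tan/z [-0.17 -3.83  0.18] r 0.1038 pos turned 1.195 yaw turned 1.202 tq [0.42 0.23 0.  ]
time_s: 29.18
position: [0.6455, -0.1266, 0.0151]
orientation: [[0.989, 0.145, -0.001], [0.145, -0.989, 0.001], [-0.001, -0.001, -1.0]]
contact_force: [-1.1, 2.2, 0.8]
finger_gap: 0.024
grasp_force: 1.4
F rad/tan/z [-0.73 -2.33 -0.79] r 0.1037 pos turned 1.295 yaw turned 1.301 tq [ 0.45  0.23 -0.01]
```

```bash
python3 -m inch '[[0.024,0,0.0026,0,0.025],[0.024,-0.0001,0.0052,0,0.05]]'>/dev/null; python3 f.py;  python3 -m inch '[[0.024,0,0.0026,0,0.025],[0.024,-0.0001,0.0052,0,0.05]]'>/dev/null; python3 f.py
```

```text
F rad/tan/z [-1.26 -2.18  0.27] r 0.1038 pos turned 1.346 yaw turned 1.351 tq [0.43 0.29 0.01]
F rad/tan/z [-1.45 -3.    0.06] r 0.1038 pos turned 1.399 yaw turned 1.401 tq [0.46 0.19 0.06]
```

```bash
python3 -m inch '[[0.024,0,0.0026,0,0.025],[0.024,-0.0001,0.0052,0,0.05]]'>/dev/null; python3 f.py
```

```text
F rad/tan/z [-0.71 -1.86  0.12] r 0.1039 pos turned 1.45 yaw turned 1.452 tq [0.45 0.19 0.07]
```

```bash
python3 -m inch '[[0.024,0,0.0026,0,0.025],[0.024,-0.0001,0.0052,0,0.05]]'>/dev/null; python3 f.py;  python3 -m inch '[[0.024,0,0.0026,0,0.025],[0.024,-0.0001,0.0052,0,0.05]]'>/dev/null; python3 f.py
```

```text
F rad/tan/z [-1.17 -3.97  0.23] r 0.104 pos turned 1.5 yaw turned 1.502 tq [0.56 0.14 0.06]
F rad/tan/z [-1.   -4.74  0.96] r 0.104 pos turned 1.549 yaw turned 1.552 tq [0.68 0.08 0.05]
```

```bash
python3 -m inch '[[0.024,0,0.0026,0,0.025],[0.024,0,0.0026,0,0.025]]'>/dev/null; python3 f.py;  python3 -m inch '[[0.024,0,0.0026,0,0.025],[0.024,0,0.0026,0,0.025]]'>/dev/null; python3 f.py
```

```text
F rad/tan/z [-2.19 -3.1   0.79] r 0.104 pos turned 1.575 yaw turned 1.576 tq [0.56 0.2  0.07]
F rad/tan/z [-1.02 -4.91  0.08] r 0.104 pos turned 1.598 yaw turned 1.601 tq [0.78 0.18 0.08]
```

```bash
python3 -m inch '[[0.024,0,0.0026,0,0.025],[0.024,0,0.0026,0,0.025]]'>/dev/null; python3 f.py;  python3 -m inch '[[0.024,0,0.0026,0,0.025],[0.024,0,0.0026,0,0.025]]'>/dev/null; python3 f.py
```

```text
F rad/tan/z [-2.03 -5.82 -0.46] r 0.104 pos turned 1.621 yaw turned 1.625 tq [0.83 0.15 0.07]
F rad/tan/z [-2.07 -5.77  0.35] r 0.104 pos turned 1.645 yaw turned 1.65 tq [0.97 0.15 0.1 ]
```

```bash
python3 -m inch '[[0.024,0,0.0026,0,0.025],[0.024,0,0.0026,0,0.025]]'>/dev/null; python3 f.py;  python3 -m inch '[[0.024,0,0.0026,0,0.025],[0.024,0,0.0026,0,0.025]]'>/dev/null; python3 f.py
```

```text
F rad/tan/z [-1.13 -7.15  0.1 ] r 0.104 pos turned 1.669 yaw turned 1.675 tq [1.1  0.1  0.11]
F rad/tan/z [-2.51 -7.77  0.74] r 0.104 pos turned 1.693 yaw turned 1.7 tq [1.25 0.03 0.13]
```

```bash
python3 -m inch '[[0.024,0,0.0026,0,0.025],[0.024,0,0.0026,0,0.025],[0.024,0,0.0026,0,0.025]]'>/dev/null; python3 f.py; python3 -m inch '[[0.024,0,0.0015,0,0.015],[0.024,0,0.0015,0,0.015]]'>/dev/null; python3 f.py
```

```text
F rad/tan/z [-2.33 -8.49 -0.83] r 0.1041 pos turned 1.716 yaw turned 1.725 tq [ 1.33 -0.02  0.1 ]
F rad/tan/z [-2.28 -9.89  0.8 ] r 0.104 pos turned 1.729 yaw turned 1.74 tq [ 1.52 -0.07  0.13]
```

The tangential force is now about 10 N, which is firm. I'll back off, rise clear and check.

```bash
python3 -m inch '[[0.03,0,-0.002,0,0],[0.033,0,-0.005,0,0],[0.035,0,-0.006,0,0],[0.035,0,-0.006,-0.03,0],[0.035,0,-0.006,-0.08,0],[0.035,0,-0.006,-0.14,0],[0.035,0,-0.006,-0.2,0],[0.035,0,-0.006,-0.24,0]]'; python3 -m inch '[[0.035,-0.01,-0.05,0,0],[0.035,-0.01,-0.11,0,0],[0.035,-0.01,-0.17,0,0],[0.035,-0.01,-0.22,0,0],[0.035,-0.01,-0.22,0,0]]'; python3 - <<'E'
from h import *
b,d=cap("scene")
x=cloud("scene",d,(200,100,340,260)).reshape(-1,3)-np.array([.543,-.1423,0])
im=b[100:260,200:340].reshape(-1,3).astype(int);g=im.max(1)-im.min(1)<35
c,s=.982,.191; X=np.c_[-s*x[:,0]+c*x[:,1],c*x[:,0]+s*x[:,1],x[:,2]]
for z in (.115,.13,.145,.16,.172):
    F=X[g&(abs(X[:,2]-z)<.006)&(abs(X[:,1]-.019)<.008)&(abs(X[:,0])<.03)];print(z,len(F),F[:,0].min().round(4),F[:,0].max().round(4),F[:,1].mean().round(4))
T=X[g&(abs(X[:,2]-.18)<.006)&(abs(X[:,1])<.024)&(abs(X[:,0])<.024)];print("top",len(T),np.median(T,axis=0).round(4),np.linalg.lstsq(np.c_[T[:,:2],np.ones(len(T))],T[:,2],rcond=None)[0].round(3))
# other things unmoved: compare top picture with the start
t,_=cap("top");t0=np.load("top0.npz")["im"]
for n,(u,v) in dict(round=(287,179),tape=(303,297),wr=(363,318),wr1=(370,293),beaker=(168,223),reg=(346,167),solv=(491,281),jar=(203,306),or1=(233,211),or2=(245,295)).items():
    print(n,np.abs(t[v-15:v+16,u-15:u+16].astype(int)-t0[v-15:v+16,u-15:u+16]).mean().round(1),end=" ")
s=readout.state();print(s["position"],s["contact_force"],s["time_s"])
E
```

```text
time_s: 33.55
position: [0.6449, -0.1671, 0.2593]
orientation: [[0.957, -0.29, 0.005], [-0.29, -0.957, -0.002], [0.005, 0.001, -1.0]]
contact_force: [-0.1, -0.3, -0.1]
finger_gap: 0.0347
grasp_force: 0.0
time_s: 34.17
position: [0.6992, 0.0502, 0.2551]
orientation: [[0.958, -0.286, 0.001], [-0.286, -0.958, -0.0], [0.001, -0.0, -1.0]]
contact_force: [-0.2, -0.1, -0.3]
finger_gap: 0.0346
grasp_force: 0.0
0.115 50 -0.0186 0.0169 0.0186
0.13 65 -0.02 0.0175 0.0188
0.145 62 -0.0208 0.0169 0.0189
0.16 65 -0.0205 0.017 0.0186
0.172 76 -0.0187 0.0177 0.0183
top 295 [-0.0008  0.002   0.1795] [-0.011 -0.022  0.179]
round 40.1 tape 89.4 wr 1.8 wr1 1.8 beaker 1.5 reg 5.8 solv 1.7 jar 1.8 or1 1.9 or2 5.2 [0.69872986 0.04677707 0.25538111] [-0.044704   -0.55073759  0.57218241] 34.275
```

```bash
python3 -m inch '[[0.035,0,0,0,0],[0.035,0,0,0,0]]' >/dev/null; python3 -c "
from station import manip
print(manip.sign_off())"
```

```text
the job is handed in; nothing more can be done
None
```

The filter stands neck-down on the chuck face, upright and centred to within about 2 mm; I turned the ring until the bar force reached about 10 N, let go, and handed the job in at about 34.5 s of the 72 s. The arm hid the tape roll and round filter in the final before/after picture check.

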